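Lay the pot stand down and slide it home

ROBOT

A 6-joint arm with a two-finger parallel gripper is mounted at the origin on the work surface. World frame = base frame: x ahead of the robot, y to its left, z up, the work surface at z = 0. Lengths are in m, angles in rad, forces in N, time in s.
With the tool pointing down it reaches from about 0.35 to 0.775 m from the base axis. Payload 7.3 kg.
Tool frame: the origin (TCP) lies at the very end of the fingers, on their centre line; the grasp point (between the pads) lies 19 mm behind it; x points along the fingers, y is the direction in which the jaws open and shut, and the axes are right-handed (so a half turn about x gives the same grasp; the last joint's range is limited). The gripper opens to 92 mm and grips with 3 to 60 N. Pads are 19 mm wide; open, the fingers measure 130 mm over their backs; the gripper's body (75 mm by 190 mm) begins 47 mm behind the grasp point.
Start: joints at [-1.34, 0.342, 1.524, -0, 1.275, -0.146], TCP at [0.193, -0.488, 0.203] pointing down, gripper open.
Joint ranges: [-2.53, 2.53], [-0.77, 2.02], [0.04, 2.7], [-1, 4.14], [0.28, 2.66], [-3.11, 3.11]. Speed limits (rad/s): [2.57, 2.57, 3.14, 3.14, 3.14, 3.14].

INTERFACE

Orientations are given as [roll, pitch, yaw] about the fixed x, y, z axes, in that order (R = Rz(yaw) Ry(pitch) Rx(roll)).
In Python, from cell import robot gives the robot as it stands.
- The arm moves only by the tool play_rows, never from a script. Its argument "moves" is a list that holds one entry, the list of rows, each a list of 5 numbers: the shift along the tool's x, y, z in m, then the turn about the tool's x in degrees, then the opening, from -1 (shut) to 1 (fully open), so that 0 is half open. A call has exactly 10 rows; each row shifts and turns the pose as measured when the row begins, along the tool's axes as they then stand; what a row does not reach is not made up. A row lasts 1/10 s, in which the tool goes at most 50 mm and 8.59 degrees, less where a joint would pass 70% of its speed; a pose out of reach is approached as far as the arm can. A call with a gripper value outside its range is refused whole. The fingers move at their own pace and stop on an object; "grip_force" is the grip in N (left out, the last holds). Time passes only in rows, so rows that do not move let the fingers close, or fill a call up. It gives the time, the measured TCP pose, the force and the opening at its end, in the units of the state.
- robot.observe(): the state, without advancing time (a new reading comes with each control period).
- robot.read_camera(name): name is "scene" or "top"; returns the picture (480x640x3 uint8, red, green, blue); there is no depth.
- robot.get_calibration(name): a dict with "mtx" (3x3 intrinsics, pixels), "view" (4x4, takes a point from world to camera coordinates). Camera axes: x right, y up, looking along -z (the intrinsics and any distortion apply to the point x, -y, -z); pixel columns grow to the right and rows downward; lengths in m; the calibration is good to about 2 mm. A picture is of the moment at which its call begins. get_calibration takes no time and is no camera call.
- robot.hand_in(): hands the job in, once; it reports no verdict.
Trained networks look in the newest picture that a camera, given by its name, has taken for a name from the list of things; names that differ only in an ending like _2 or _b are one class to them, and where a whole thing is asked for, a point or a joint stands for the part that bears it (a point fixed in the world has none). Each returns a list of dicts, best first, with "score" (0 to 1); they miss things now and then, are a little off and sometimes report something else, mostly with a low value. They report only what shows in the picture. A call takes as long as a camera call. They do not tell look-alikes from the thing itself.
- robot.spot_in(camera, label): "point" ([column, row] in pixels, amid what is visible of it).
The state is a dict: "time": time; "qpos": joint angles; "qvel": joint speeds; "joint_efforts": joint torques, N m; "tool_pos": TCP position; "tool_rot": TCP orientation; "contact_force": force on the tool from outside, world axes, zero at the start; "torque": the same for the moment, N m; "opening": finger opening in m.
Only numpy, scipy, OpenCV 4.12 (cv2) and the standard library are available. Lean on these libraries where they do the work, as an engineer would, in place of code of your own. Each camera call takes 0.05 s, during which the arm holds its last target.

TASK

The blue tiled pot stand was left standing on its edge on the wooden serving board. Tip it over so that it lies flat on its cork side with the blue tile up, then slide it along the board until it rests up against the raised rail at the board's end, wholly on the board. Do not pick it up, and leave everything else where it stands.

Things in the scene. Friction and masses are not known exactly. Their poses are not given: they have to be found in the camera images.
- pot_stand: octagonal pot stand, 120 mm across flats, 14 mm thick, 0.27 kg: blue tile with a thin white ring, backed with brown cork. It starts balanced upright on one 50 mm edge; its top need only be pushed 10 to 20 mm, then it falls away from the push. Origin at its centre, 60 mm above the board at first, 7 mm when flat. Its x axis points out of the blue face (cork at -x): level at first, in any direction; up at the end
- board: fixed wooden serving board, 320 mm (x) by 460 mm (y), top face 18 mm above the counter; origin at the centre of its underside. A raised dark wooden rail runs along all of its +y end (to the robot's left): 20 mm thick, its top 22 mm above the board's top face
- rail_face (a point): point on the board's top face at the foot of the rail's inner face, middle of the board's width (210 mm along +y from the board's centre); axes as the board's: the rail runs along x, the open board lies to -y. Flat against the rail, the pot stand's centre is 60 to 65 mm from this face
- shot_glass: small clear glass, 46 mm wide and 62 mm tall, standing on the board in the corner at the board's +x side of the rail; origin at the centre of its underside. Bystander
- tumbler: clear water glass, 80 mm wide, 95 mm tall, on the counter beyond the railed end; origin at the centre of its underside. Bystander
- milk_jug: polished steel milk jug, 80 mm wide, 90 mm tall, with a side handle, on the counter just beyond the board's +x long side; origin at the centre of its underside. Bystander
- cup: empty white cup on a 136 mm saucer (one piece), 68 mm tall, on the counter past the end of the board without the rail; origin at the centre of its underside. Bystander
- sugar_jar: white sugar jar with a wooden lid, 76 mm wide, 100 mm tall, on the counter beyond the railed end; origin at the centre of its underside. Bystander
- tamper: dark steel coffee tamper, 58 mm wide, 84 mm tall, standing on the counter beyond the railed end; origin at the centre of its underside. Bystander
Not all that is in view belongs to the job. There is more than one size of the pot_stand; the one meant has the size given above.

How it is judged:
On the way:
1. the pot stand lies flat and still on the board on its cork side, blue tile up (angle between pot_stand's own x axis and vertical below 0.12 rad and height (world z) of pot_stand below 0.036 m and linear speed of pot_stand below 0.02 m/s and angular speed of pot_stand below 0.2 rad/s), for 0.2 s.
At the end, for the whole second after the job is handed in: The pot stand lies still and flat on the board (within 0.12 rad) with its blue tile up, its centre no more than 76 mm from the rail's inner face (touching, or with a gap of up to about 11 mm) and within 97 mm of the middle of the board's width, so that it is wholly on the board (all of step 1 and height (world z) of pot_stand above 0.018 m and y of pot_stand in the frame of rail_face above -0.076 m and x of pot_stand in the frame of rail_face between -0.097 and 0.097 m).
It fails at once if the pot stand is picked up (its centre rises more than 110 mm above the counter; it starts at 78 mm) (height (world z) of pot_stand above 0.11 m).
It fails at once if another thing is moved by more than 20 mm (distance of any of shot_glass, tumbler, milk_jug, cup, sugar_jar, tamper from where it was at the start of the episode above 0.02 m).
It also fails if it takes over 48 s, if anything falls off the work surface, if the arm or the gripper's body presses on something with over 40 N, if the wrist force passes 120 N, or if a joint passes its speed limit or range.

## Working session

There is one attempt and no reset: what is moved stays moved. The work goes in short steps, Python scripts to look and compute and a tool call to move; the robot and the scene stay as the last step left them, time stands still between calls to the robot, and variables do not carry over. Pictures are saved under pics/ and viewed, and the job is handed in when it is done.

Besides the shell and the picture viewer there is one more tool, called after "Call:" as a command line: name --argument value ..., lists and objects as JSON in quotes. play_rows: Moves the arm, as the interface text tells. Its arguments: {"type":"object","properties":{"moves":{"type":"array"},"grip_force":{"type":"number"}},"required":["moves"]}

```bash
mkdir -p pics; ls; cat > h.py <<'E'
import numpy as np,cv2
from cell import robot
def cal(n):
    c=robot.get_calibration(n); return np.array(c["mtx"]),np.array(c["view"]),c
def ray(n,uv,z):
    K,V,c=cal(n)
    d=np.linalg.inv(K)@np.array([uv[0],uv[1],1.0]); d=np.array([d[0],-d[1],-d[2]])
    R=V[:3,:3];t=V[:3,3]; o=-R.T@t; w=R.T@d
    return o+w*(z-o[2])/w[2]
def proj(n,p):
    K,V,c=cal(n); q=V[:3,:3]@np.array(p)+V[:3,3]; q=K@np.array([q[0],-q[1],-q[2]]); return q[:2]/q[2]
def snap(n,f):
    im=robot.read_camera(n); cv2.imwrite("pics/"+f,im[:,:,::-1]); return im
E
python3 - <<'E'
from h import *
for n in("scene","top"):
    snap(n,n+"0.png"); print(cal(n)[2])
    for l in("pot_stand","board","shot_glass","tumbler","milk_jug","cup","sugar_jar","tamper"):
        print(n,l,[(np.round(d["point"]),round(d["score"],2)) for d in robot.spot_in(n,l)])
print(robot.observe())
E
```

```text
pics
{'mtx': array([[439.07067729,   0.        , 318.21422874],
       [  0.        , 439.07067729, 239.39876686],
       [  0.        ,   0.        ,   1.        ]]), 'view': array([[-6.10745209e-02,  9.98131424e-01,  1.88776601e-03,
         4.71679991e-04],
       [-7.40251712e-01, -4.65636803e-02,  6.70715458e-01,
         3.05172515e-01],
       [ 6.69550077e-01,  3.95662033e-02,  7.41712350e-01,
        -1.25350052e+00],
       [ 0.00000000e+00,  0.00000000e+00,  0.00000000e+00,
         1.00000000e+00]])}
scene pot_stand [(array([434., 151.]), 0.89), (array([326., 261.]), 0.68), (array([138., 308.]), 0.67), (array([348., 289.]), 0.32)]
scene board []
scene shot_glass [(array([423., 337.]), 0.78)]
scene tumbler [(array([513., 275.]), 0.92)]
scene milk_jug [(array([295., 365.]), 0.61)]
scene cup [(array([156., 246.]), 0.76)]
scene sugar_jar [(array([503., 236.]), 0.81)]
scene tamper [(array([507., 326.]), 0.64)]
{'mtx': array([[451.06543914,   0.        , 319.27438045],
       [  0.        , 451.06543914, 240.03679957],
       [  0.        ,   0.        ,   1.        ]]), 'view'
[... 717 characters left out ...]
129., 169.]), 0.68), (array([105., 208.]), 0.6)]
{'time': 0.9, 'qpos': array([-1.33999187e+00,  3.41974513e-01,  1.52411474e+00, -4.79737045e-06,
        1.27540263e+00, -1.46025752e-01]), 'qvel': array([ 0.00097914,  0.0002639 ,  0.00206146, -0.00112183,  0.00162651,
       -0.00023257]), 'joint_efforts': array([ 9.13258118e-04, -4.31122220e+01, -2.44476146e+01,  7.19277444e-02,
        4.81688068e-02,  2.17108379e-05]), 'tool_pos': array([ 0.19319656, -0.48817416,  0.20304859]), 'tool_rot': array([ 1.37925524,  1.57069545, -1.38550581]), 'contact_force': array([-0.30912468, -0.16666414,  0.31701284]), 'torque': array([-0.03503374, -0.02600251, -0.04538164]), 'opening': 0.09169713499529215}
```

View pics/scene0.png

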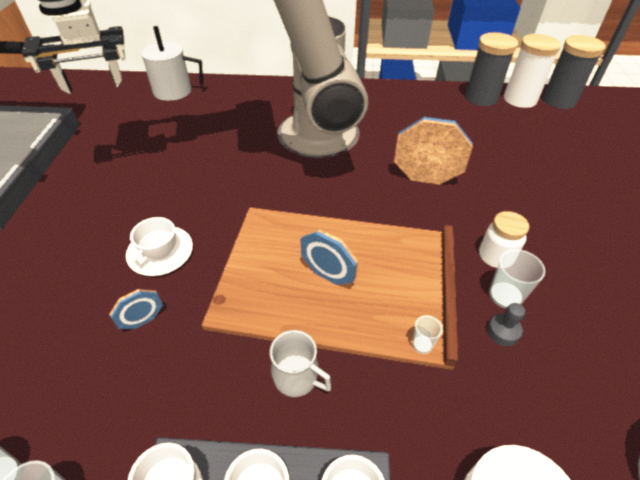

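View pics/top0.png

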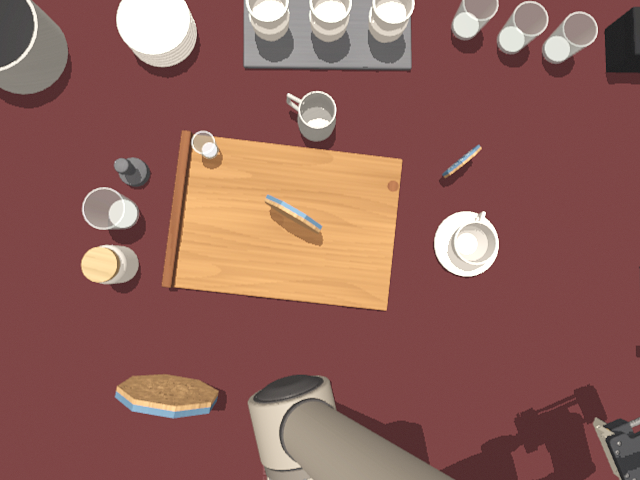

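```bash
python3 - <<'E'
from h import *
t=cv2.imread("pics/top0.png"); s=cv2.imread("pics/scene0.png")
a=cv2.resize(t[170:260,230:350],None,fx=6,fy=6,interpolation=cv2.INTER_CUBIC)
b=cv2.resize(s[215:305,280:380],None,fx=6,fy=6,interpolation=cv2.INTER_CUBIC)
cv2.imwrite("pics/za.png",a);cv2.imwrite("pics/zb.png",b)
for n,uv,z in [("board -y+x",(402,158),.018),("board -y-x",(387,310),.018),("rail +x",(189,132),.04),("rail-x",(163,287),.04),("shot",(209,151),.018),("jug",(317,128),.0),("tumbler",(124,213),0),("sugar",(122,265),0),("tamper",(133,173),0),("cup",(466,244),0.01)]:
    print(n,np.round(ray("top",uv,z),3))
E
```

```text
board -y+x [ 0.656 -0.175  0.018]
board -y-x [ 0.339 -0.141  0.018]
rail +x [0.702 0.264 0.04 ]
rail-x [0.389 0.311 0.04 ]
shot [0.669 0.228 0.018]
jug [0.724 0.003 0.   ]
tumbler [0.541 0.407 0.   ]
sugar [0.432 0.409 0.   ]
tamper [0.625 0.39  0.   ]
cup [ 0.476 -0.311  0.01 ]
```

View pics/za.png

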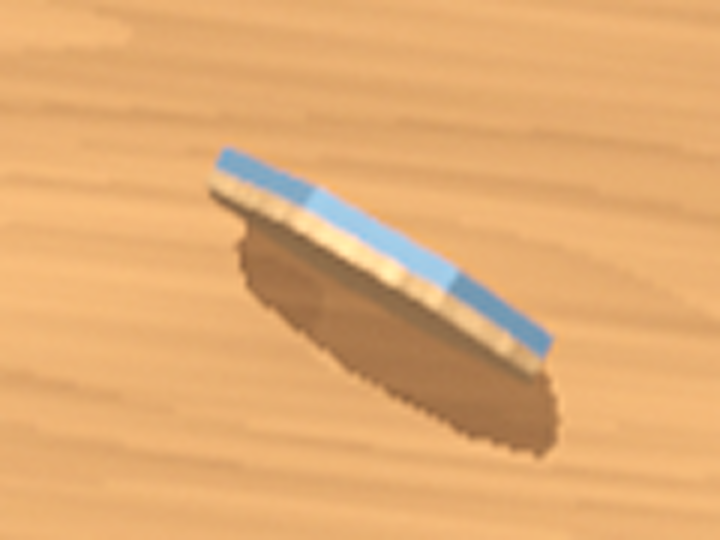

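View pics/zb.png

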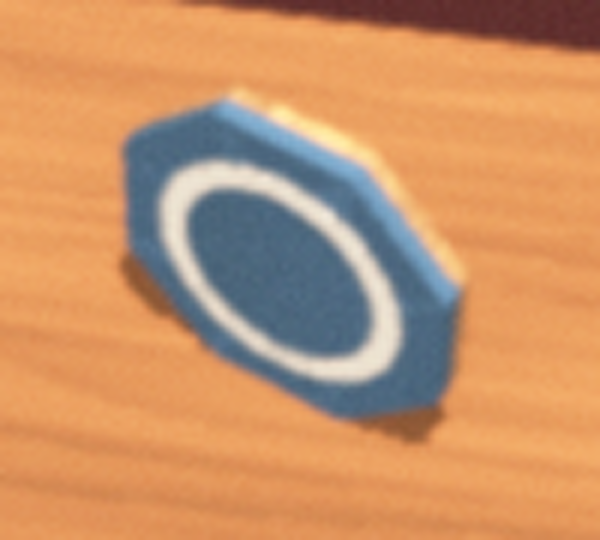

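```bash
python3 - <<'E'
from h import *
for x,y,z in [(315,187,.138),(460,270,.138),(225,150,.103),(552,342,.103)]:
    print(np.round(ray("top",(230+x/6,170+y/6),z),4))
for x,y,z in [(228,100,.138),(358,170,.138),(215,350,.018),(340,415,.018)]:
    print('s',np.round(ray("scene",(280+x/6,215+y/6),z),4))
from scipy.spatial.transform import Rotation as R
print(R.from_euler('xyz',robot.observe()["tool_rot"]).as_matrix().round(3))
E
```

```text
[0.548  0.0692 0.138 ]
[0.5229 0.0254 0.138 ]
[0.5643 0.0993 0.103 ]
[ 0.5039 -0.0036  0.103 ]
s [0.5162 0.0305 0.138 ]
s [0.5423 0.0709 0.138 ]
s [0.5199 0.0265 0.018 ]
s [0.5444 0.0696 0.018 ]
[[ 0.     0.368 -0.93 ]
 [-0.    -0.93  -0.368]
 [-1.     0.     0.   ]]
```

Call:
play_rows --moves '[[[0, -0.024, -0.042, 0, -1], [0, -0.024, -0.042, 0, -1], [0, -0.024, -0.042, 0, -1], [0, -0.024, -0.042, 0, -1], [0, -0.024, -0.042, 0, -1], [0, -0.024, -0.042, 0, -1], [0, -0.024, -0.042, 0, -1], [0, -0.024, -0.042, 0, -1], [0, -0.024, -0.042, 0, -1], [0, -0.024, -0.042, 0, -1]]]'

```text
time: 1.9
tool_pos: [0.5036, -0.1044, 0.2031]
tool_rot: [1.787, 1.565, -0.99]
contact_force: [0.9, -0.3, 0.1]
opening: 0.0163
```

```bash
cat >> h.py <<'E'
from scipy.spatial.transform import Rotation as Ro
def go(p,jaw=None):
    o=robot.observe(); M=Ro.from_euler('xyz',o["tool_rot"]).as_matrix()
    print("pos",o["tool_pos"].round(4),"j6",o["qpos"].round(2),"tool\n",M.round(3))
    a=np.degrees(np.arctan2(M[1,1],M[0,1]))
    print("jaw",a.round(1),"delta tool",(M.T@(np.array(p)-o["tool_pos"])).round(4),"turn",None if jaw is None else -(jaw-a))
E
python3 -c "
from h import *
go((.595,.014,.2),-30)"
```

```text
pos [ 0.5036 -0.1044  0.2031] j6 [-0.35  0.32  1.56 -0.    1.26  0.86] tool
 [[ 0.003  0.356 -0.934]
 [-0.005 -0.934 -0.357]
 [-1.     0.006 -0.001]]
jaw -69.1 delta tool [ 0.0028 -0.078  -0.1276] turn -39.11425361594347
```

Call:
play_rows --moves '[[[0, -0.0195, -0.032, 0, -1], [0, -0.0195, -0.032, 0, -1], [0, -0.0195, -0.032, 0, -1], [0, -0.0195, -0.032, 0, -1], [0, 0, 0, -7.8, -1], [0, 0, 0, -7.8, -1], [0, 0, 0, -7.8, -1], [0, 0, 0, -7.8, -1], [0, 0, 0, -7.8, -1], [0, 0, 0, 0, -1]]]'

```text
time: 2.9
tool_pos: [0.6017, 0.0283, 0.2009]
tool_rot: [1.224, 1.566, -0.837]
contact_force: [1.0, 0.5, -1.0]
opening: 0.0001
```

```bash
python3 -c "
from h import *
go((.595,.014,.115),-30)
snap('scene','s1.png'); snap('top','t1.png')"
```

```text
pos [0.6017 0.0283 0.2009] j6 [-0.08  0.48  1.31 -0.    1.35  0.41] tool
 [[ 0.003  0.883 -0.47 ]
 [-0.004 -0.47  -0.883]
 [-1.     0.005  0.002]]
jaw -28.0 delta tool [0.086  0.0004 0.0156] turn 1.9633873692293946
```

View pics/s1.png

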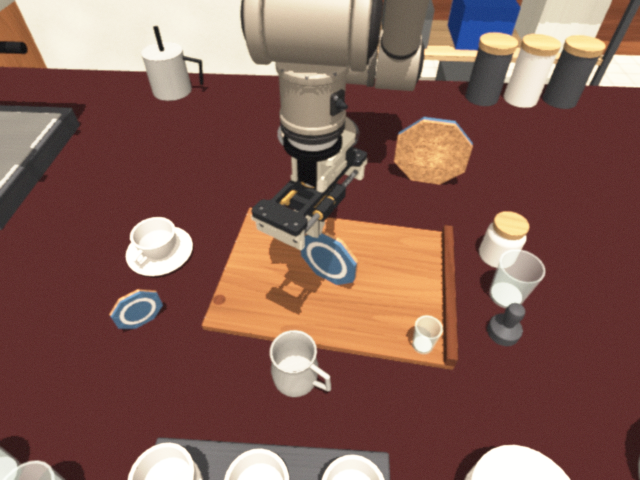

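Call:
play_rows --moves '[[[0.02, 0, 0.004, 0, -1], [0.02, 0, 0.004, 0, -1], [0.02, 0, 0.004, 0, -1], [0.02, 0, 0.004, 0, -1], [0.005, 0, 0, 2, -1], [0, -0.006, 0, 0, -1], [0, -0.006, 0, 0, -1], [0, -0.006, 0, 0, -1], [0, -0.006, 0, 0, -1], [0, 0, 0, 0, -1]]]'

```text
time: 4.0
tool_pos: [0.5733, 0.027, 0.1155]
tool_rot: [1.695, 1.561, -0.429]
contact_force: [-0.2, -1.0, -0.5]
opening: 0.0007
```

```bash
python3 -c "
from h import *
go((.534,.049,.115),-30)
a=snap('scene','s2.png'); b=snap('top','t2.png')
a=cv2.resize(a[160:340,220:420],(600,540));b=cv2.resize(b[130:310,200:400],(600,540))
cv2.imwrite('pics/z2a.png',a[:,:,::-1]);cv2.imwrite('pics/z2b.png',b[:,:,::-1])"
```

```text
pos [0.5733 0.027  0.1155] j6 [-0.08  0.51  1.52 -0.    1.11  0.47] tool
 [[ 0.009  0.851 -0.526]
 [-0.004 -0.526 -0.851]
 [-1.     0.01  -0.001]]
jaw -31.7 delta tool [ 0.     -0.045   0.0019] turn -1.7047147337152069
```

View pics/z2a.png

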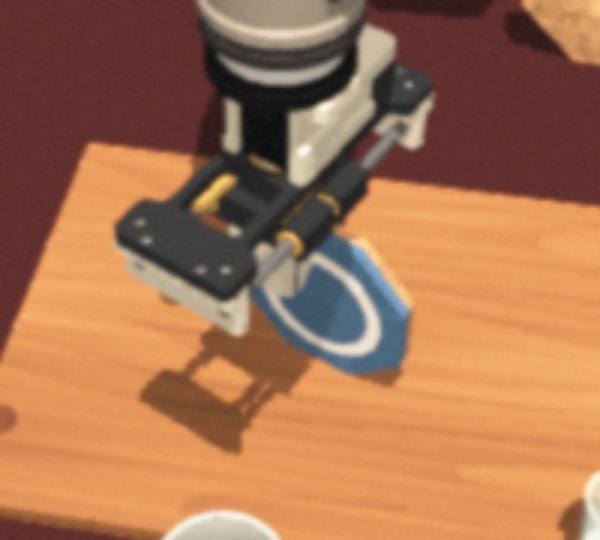

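View pics/z2b.png

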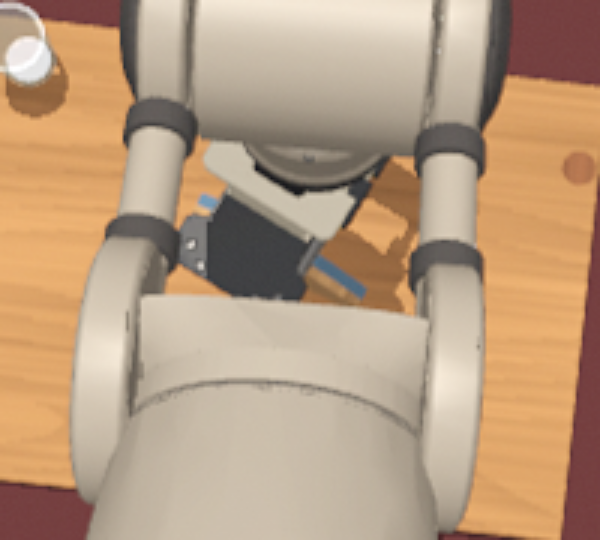

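Call:
play_rows --moves '[[[0, -0.006, 0, 0, -1], [0, -0.006, 0, 0, -1], [0, -0.006, 0, 0, -1], [0, -0.006, 0, 0, -1], [0, -0.005, 0, 0, -1], [0, -0.005, 0, 0, -1], [0, -0.005, 0, 0, -1], [0, -0.005, 0, 0, -1], [0, -0.004, 0, 0, -1], [0, 0, 0, 0, -1]]]'

```text
time: 5.1
tool_pos: [0.5297, 0.054, 0.1152]
tool_rot: [1.723, 1.56, -0.401]
contact_force: [0.2, 0.1, -0.0]
opening: 0.0003
```

```bash
python3 -c "
from h import *
go((.534,.049,.115),-30)
a=snap('scene','s3.png');b=snap('top','t3.png')
a=cv2.resize(a[160:340,220:420],(600,540));b=cv2.resize(b[130:310,200:400],(600,540))
cv2.imwrite('pics/z3a.png',a[:,:,::-1]);cv2.imwrite('pics/z3b.png',b[:,:,::-1])"
```

```text
pos [0.5297 0.054  0.1152] j6 [-0.04  0.44  1.64 -0.    1.05  0.52] tool
 [[ 0.01   0.851 -0.526]
 [-0.004 -0.526 -0.851]
 [-1.     0.011 -0.002]]
jaw -31.7 delta tool [0.0003 0.0063 0.002 ] turn -1.7153487319654452
```

View pics/z3a.png

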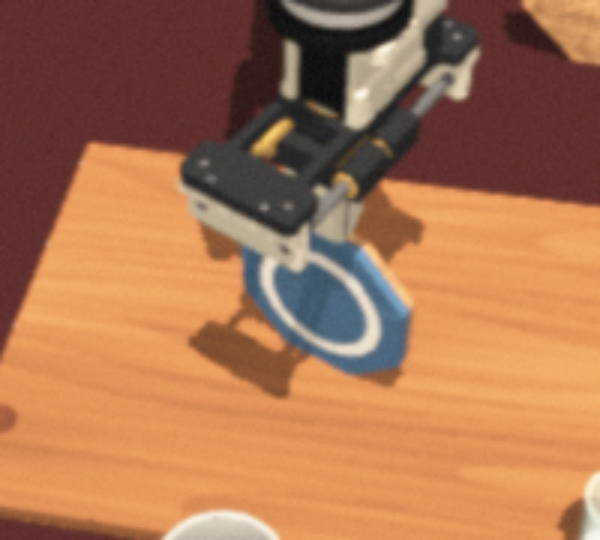

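View pics/z3b.png

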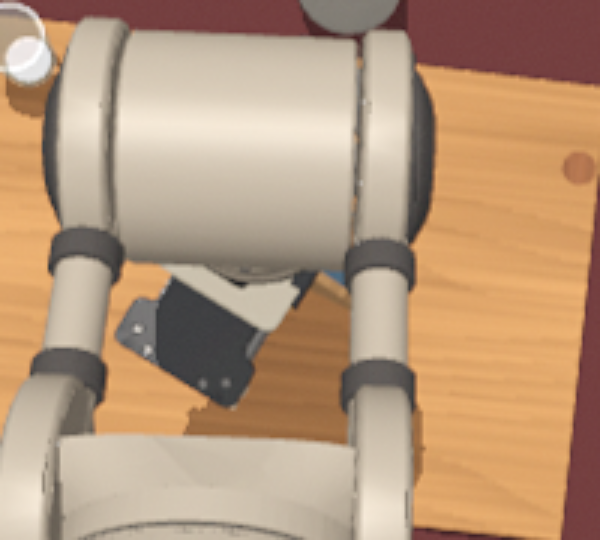

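```bash
python3 -c "
from h import *
for p in [(.5297,.054,.1152),(.5733,.027,.1155),(.5297,.054,.16)]:
    u=proj('scene',p); print(u,(u-[220,160])*3)
s=cv2.imread('pics/s3.png')
cv2.imwrite('pics/z3c.png',cv2.resize(s[210:300,280:380],None,fx=6,fy=6,interpolation=cv2.INTER_CUBIC))
"
```

```text
[330.24942216 245.99455016] [330.74826647 257.98365048]
[314.07833322 263.51582713] [282.23499965 310.5474814 ]
[330.81115813 229.31902205] [332.43347438 207.95706614]
```

View pics/z3c.png

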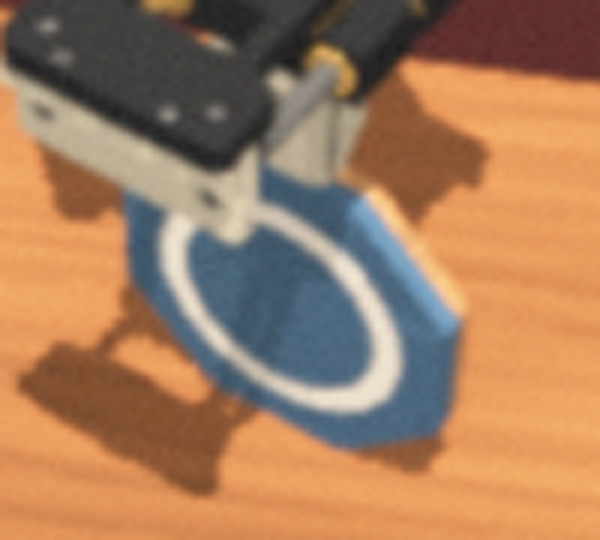

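```bash
python3 -c "
from h import *
P={'s1':(0.6017,0.0283,0.2009),'s2':(.5733,.027,.1155),'s3':(.5297,.054,.1152)}
L=[]
for k,p in P.items():
    u=proj('scene',p);s=cv2.imread(f'pics/{k}.png'); x,y=int(u[0])-30,int(u[1])-45
    c=cv2.resize(s[y:y+90,x:x+60],None,fx=4.4,fy=4.4,interpolation=cv2.INTER_CUBIC)
    cv2.drawMarker(c,(int((u[0]-x)*4.4),int((u[1]-y)*4.4)),(0,0,255),0,10,1)
    L.append(c)
cv2.imwrite('pics/z4.png',np.hstack(L))
"
```

```text
(no output)
```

View pics/z4.png

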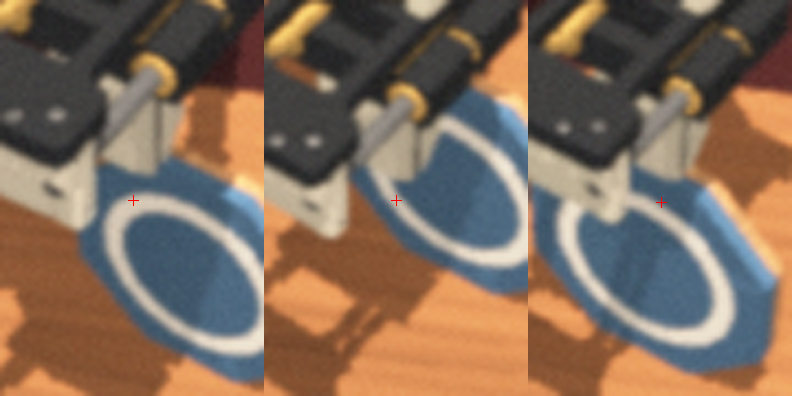

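```bash
python3 -c "
from h import *
T=np.array([.19320,-.48817,.20305]);y=np.array([.368,-.93,0])
for n in ('scene','top'):
    s=cv2.imread(f'pics/{n}0.png'); pts=[proj(n,T+k*y) for k in(-.055,-.046,0,.046,.055)]
    print(np.round(pts,1).tolist())
    x,y0=(20,30) if n=='scene' else (560,380)
    c=cv2.resize(s[y0:y0+100,x:x+120],None,fx=6,fy=6,interpolation=cv2.INTER_CUBIC)
    for p in pts: cv2.drawMarker(c,(int((p[0]-x)*6),int((p[1]-y0)*6)),(0,0,255),0,10,1)
    cv2.imwrite(f'pics/z5{n}.png',c)
"
```

```text
[[123.3, 93.5], [119.2, 94.2], [97.9, 97.4], [76.2, 100.7], [71.9, 101.4]]
[[585.5, 421.5], [590.4, 419.4], [615.2, 408.7], [640.0, 398.1], [644.8, 396.0]]
```

View pics/z5scene.png

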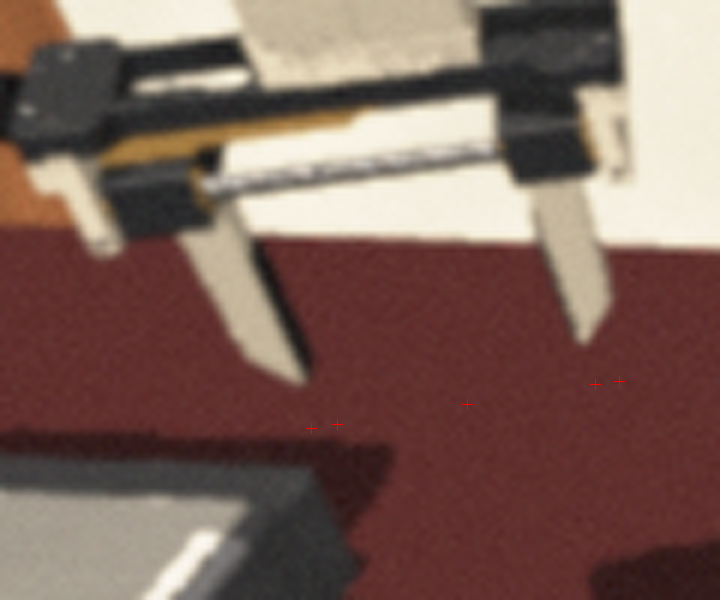

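View pics/z5top.png

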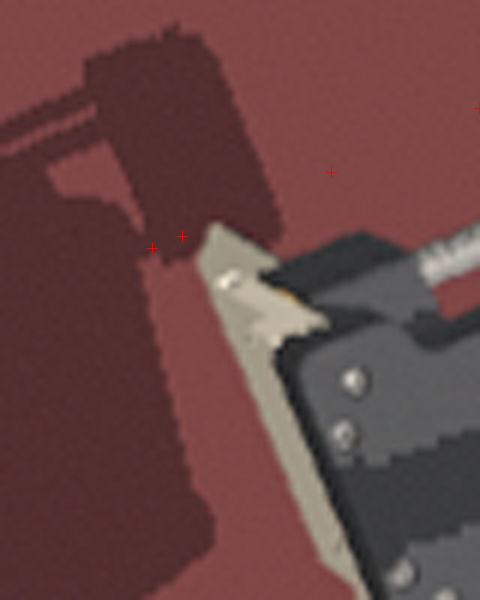

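Call:
play_rows --moves '[[[0, 0.02, 0, 0, -1], [0, 0.02, 0, 0, -1], [0.01, 0.005, 0, 0, -1], [0.01, 0, 0, 0, -1], [0, -0.006, 0, 0, -1], [0, -0.006, 0, 0, -1], [0, -0.006, 0, 0, -1], [0, -0.006, 0, 0, -1], [0, -0.006, 0, 0, -1], [0, 0, 0, 0, -1]]]'

```text
time: 6.2
tool_pos: [0.5389, 0.0482, 0.0931]
tool_rot: [1.651, 1.562, -0.472]
contact_force: [-0.8, -0.7, 0.0]
opening: 0.0003
```

```bash
cat > look.py <<'E'
from h import *
import sys
k=sys.argv[1]
go((.534,.049,.115),-30)
a=snap('scene',f's{k}.png');b=snap('top',f't{k}.png')
a=cv2.resize(a[180:360,200:480],None,fx=2.8,fy=2.8,interpolation=cv2.INTER_CUBIC);
cv2.imwrite(f'pics/zz{k}.png',a[:,:,::-1])
E
python3 look.py 6
```

```text
pos [0.5389 0.0482 0.0931] j6 [-0.05  0.48  1.64 -0.    1.02  0.5 ] tool
 [[ 0.007  0.851 -0.525]
 [-0.004 -0.525 -0.851]
 [-1.     0.008 -0.001]]
jaw -31.6 delta tool [-0.0219 -0.0044  0.0018] turn -1.6409827805918198
```

View pics/zz6.png

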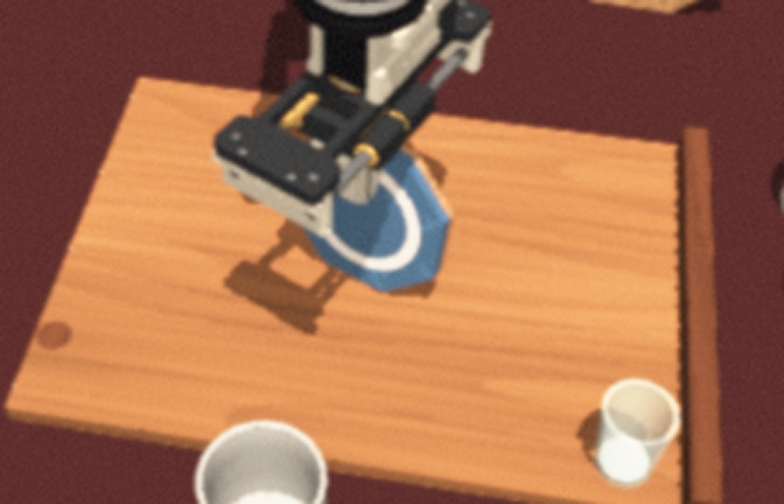

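Call:
play_rows --moves '[[[0, -0.006, 0, 0, -1], [0, -0.006, 0, 0, -1], [0, -0.006, 0, 0, -1], [0, -0.006, 0, 0, -1], [0, -0.004, 0, 0, -1], [0, 0, 0, 0, -1], [0, 0, 0, 0, -1], [0, 0, 0, 0, -1], [0, 0, 0, 0, -1], [0, 0, 0, 0, -1]]]'

```text
time: 7.3
tool_pos: [0.5146, 0.0633, 0.0931]
tool_rot: [1.715, 1.56, -0.408]
contact_force: [0.8, 0.3, 0.5]
opening: 0.0001
```

```bash
python3 look.py 7
```

```text
pos [0.5146 0.0633 0.0931] j6 [-0.02  0.44  1.7  -0.    0.99  0.53] tool
 [[ 0.01   0.851 -0.525]
 [-0.004 -0.525 -0.851]
 [-1.     0.01  -0.001]]
jaw -31.7 delta tool [-0.0216  0.0242  0.002 ] turn -1.689469777218509
```

View pics/zz7.png

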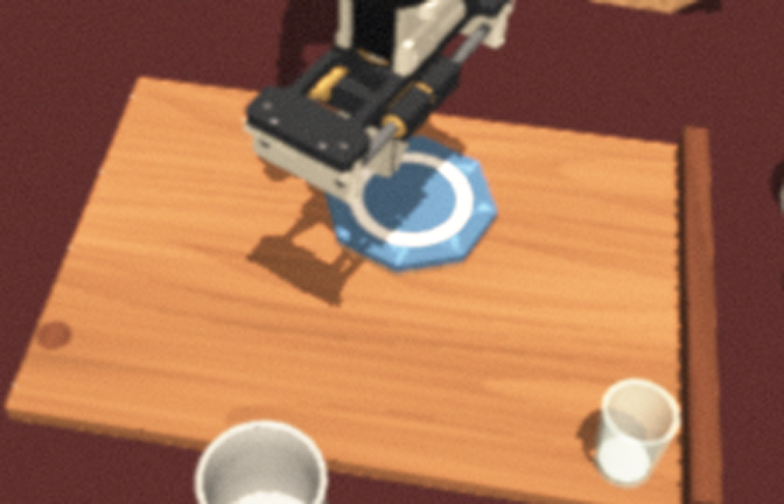

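View pics/t7.png

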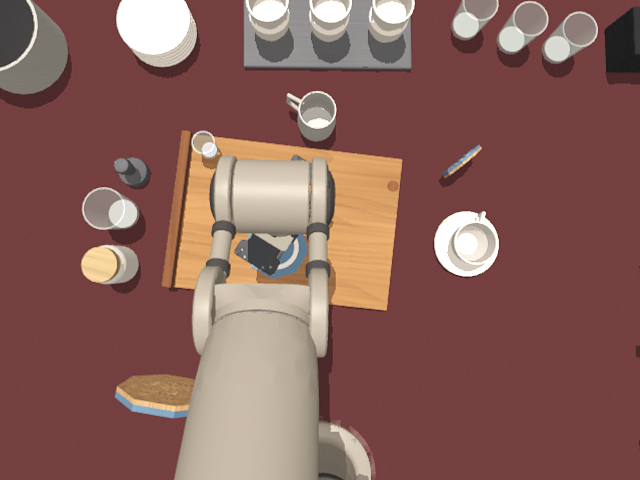

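```bash
python3 - <<'E'
from h import *
c=ray('scene',(411/2.8+200,198/2.8+180),.032); print(c)
# rail face foot & board corners, scene
S=lambda x,y,z:ray('scene',(x/2.8+200,y/2.8+180),z).round(4)
print('rail top inner',S(684,128,.04),S(690,500,.04),'corner -y-x',S(140,78,.018),'-y+x',S(8,408,.018))
print('top: rail inner top',ray('top',(189.5,133),.04),ray('top',(174,288),.04))
b=np.array([.105,.9945,0]); t=c-.16*b
go((t[0],t[1],.15),-6)
E
```

```text
[0.46753276 0.08761437 0.032     ]
rail top inner [0.3898 0.2969 0.04  ] [0.7042 0.2596 0.04  ] corner -y-x [ 0.3384 -0.1384  0.018 ] -y+x [ 0.6543 -0.1734  0.018 ]
top: rail inner top [0.69989663 0.26301385 0.04      ] [0.3865068  0.28964772 0.04      ]
pos [0.5145 0.0633 0.0931] j6 [-0.02  0.44  1.7  -0.    0.99  0.53] tool
 [[ 0.009  0.851 -0.525]
 [-0.004 -0.525 -0.851]
 [-1.     0.01  -0.001]]
jaw -31.7 delta tool [-0.057   0.0171  0.1482] turn -25.686765370295152
```

Call:
play_rows --moves '[[[-0.03, 0, 0, 0, -1], [-0.027, 0, 0, 0, -1], [0, 0.004, 0.037, 0, -1], [0, 0.004, 0.037, 0, -1], [0, 0.004, 0.037, 0, 1], [0, 0.004, 0.037, 0, 1], [0, 0, 0, -8.5, 1], [0, 0, 0, -8.5, 1], [0, 0, 0, -8.5, 1], [0, 0, 0, 0, 1]]]'

```text
time: 8.4
tool_pos: [0.4482, -0.0769, 0.1526]
tool_rot: [1.196, 1.558, -0.47]
contact_force: [0.6, 0.3, -0.3]
opening: 0.0439
```

```bash
python3 look.py 8; python3 -c "
from h import *
go((.451,-.072,.03),-6)"
```

```text
pos [ 0.4482 -0.0769  0.1526] j6 [-0.34  0.26  1.8  -0.    1.07 -0.24] tool
 [[ 0.011  0.995 -0.095]
 [-0.006 -0.095 -0.995]
 [-1.     0.012  0.005]]
jaw -5.4 delta tool [ 0.0379  0.0731 -0.1337] turn 24.55961899805665
pos [ 0.4482 -0.0767  0.1526] j6 [-0.34  0.26  1.8  -0.    1.07 -0.24] tool
 [[ 0.011  0.995 -0.1  ]
 [-0.006 -0.1   -0.995]
 [-1.     0.012  0.005]]
jaw -5.7 delta tool [ 0.1226  0.0008 -0.0055] turn 0.273812623294984
```

View pics/zz8.png

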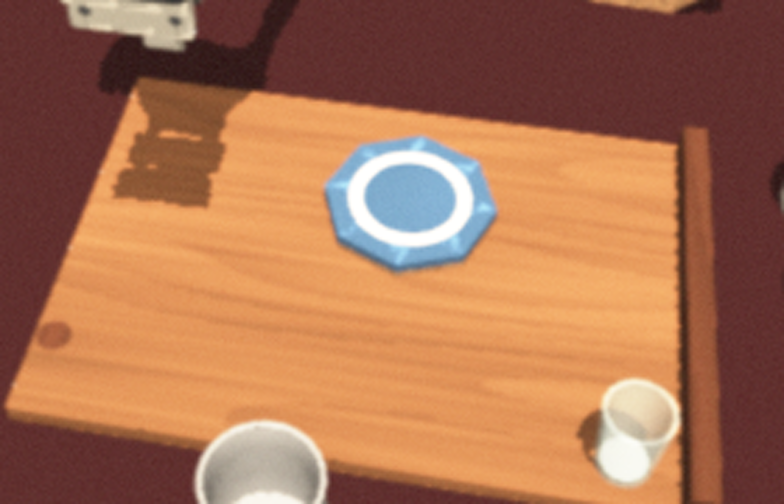

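View pics/t8.png

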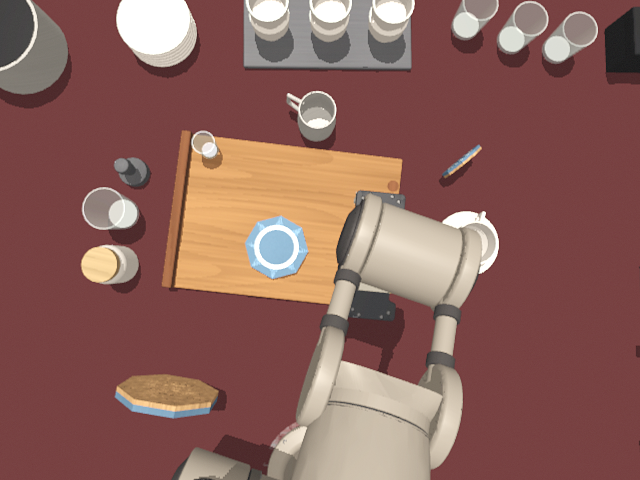

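Call:
play_rows --moves '[[[0.025, 0, 0, 0, 1], [0.025, 0, 0, 0, 1], [0.025, 0, 0, 0, 1], [0.025, 0, 0, 0, 1], [0.01, 0, -0.005, 0, 1], [0.004, 0, 0, 0, 1], [0, 0, 0, 0, 1], [0, 0, 0, 0, 1], [0, 0, 0, 0, 1], [0, 0, 0, 0, 1]]]'

```text
time: 9.5
tool_pos: [0.4549, -0.072, 0.0389]
tool_rot: [1.294, 1.548, -0.397]
contact_force: [-0.2, -0.4, 0.5]
opening: 0.0915
```

```bash
python3 - <<'E'
from h import *
a=snap('scene','s9.png')
print(ray('top',(276.5,247.5),.032))
p=robot.observe()['tool_pos'];print(p)
y=np.array([.995,-.1,0])
c=cv2.resize(a[130:280,210:360],None,fx=4,fy=4,interpolation=cv2.INTER_CUBIC)[:,:,::-1].copy()
for k in(-.046,.046):
    u=(proj('scene',p+k*y)-[210,130])*4; cv2.drawMarker(c,(int(u[0]),int(u[1])),(0,0,255),0,10,1)
cv2.imwrite('pics/z9.png',c); go((.451,-.072,.02),-6)
E
```

```text
[0.46753233 0.08650149 0.032     ]
[ 0.45499785 -0.07204227  0.03895668]
pos [ 0.455 -0.072  0.039] j6 [-0.32  0.43  1.93 -0.    0.76 -0.2 ] tool
 [[ 0.021  0.992 -0.12 ]
 [-0.009 -0.12  -0.993]
 [-1.     0.022  0.006]]
jaw -6.9 delta tool [ 0.0189 -0.0044  0.0003] turn -0.908257978952717
```

View pics/z9.png

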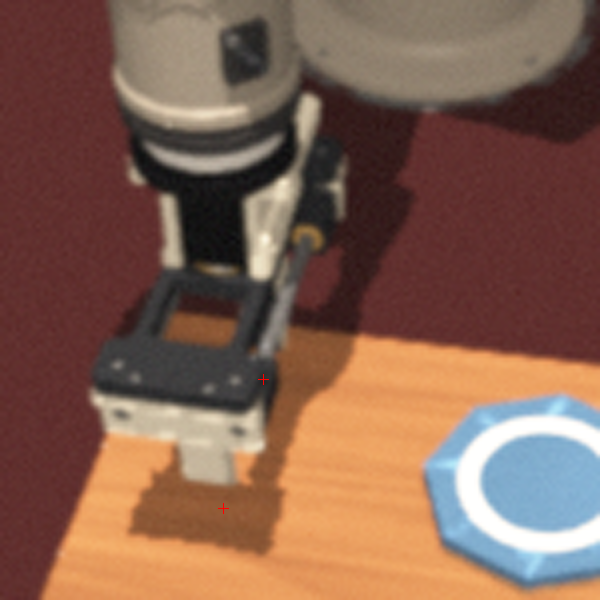

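Call:
play_rows --moves '[[[0.004, 0, 0, 0, 1], [0.004, 0, 0, 0, 1], [0.004, 0, 0, 0, 1], [0.003, 0, 0, 0, 1], [0.003, 0, 0, 0, 1], [0, 0, 0, 0, 1], [0, 0, 0, 0, 1], [0, 0, 0, 0, 1], [0, 0, 0, 0, 1], [0, 0, 0, 0, 1]]]'

```text
time: 10.55
tool_pos: [0.4556, -0.0725, 0.0198]
tool_rot: [1.297, 1.547, -0.395]
contact_force: [0.8, 0.1, -0.7]
opening: 0.0918
```

```bash
cat > tip.py <<'E'
from h import *
import sys
a=snap('scene',f'q{sys.argv[1]}.png')
p=robot.observe()['tool_pos']
y=np.array([.995,-.1,0]); u0=proj('scene',p).astype(int)-[75,75]
c=cv2.resize(a[u0[1]:u0[1]+150,u0[0]:u0[0]+150],None,fx=4,fy=4,interpolation=cv2.INTER_CUBIC)[:,:,::-1].copy()
for k in(-.046,.046):
    u=(proj('scene',p+k*y)-u0)*4; cv2.drawMarker(c,(int(u[0]),int(u[1])),(0,0,255),0,10,1)
cv2.imwrite(f'pics/zq{sys.argv[1]}.png',c); go((.451,-.072,.02),-6)
E
python3 tip.py 1
```

```text
pos [ 0.4557 -0.0725  0.0198] j6 [-0.32  0.47  1.94 -0.    0.71 -0.2 ] tool
 [[ 0.022  0.992 -0.121]
 [-0.009 -0.121 -0.993]
 [-1.     0.023  0.006]]
jaw -6.9 delta tool [-0.0003 -0.0047  0.0001] turn -0.9364980597717931
```

View pics/zq1.png

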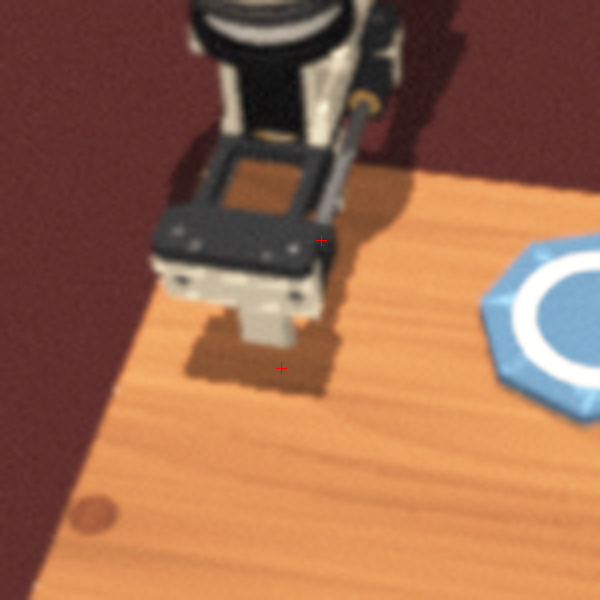

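Call:
play_rows --moves '[[[0.003, 0, 0, 0, 1], [0.003, 0, 0, 0, 1], [0.003, 0, 0, 0, 1], [0.002, 0, 0, 0, 1], [0, 0, 0, 0, 1], [0, 0, 0, 0, 1], [0, 0, 0, 0, 1], [0, 0, 0, 0, 1], [0, 0, 0, 0, 1], [0, 0, 0, 0, 1]]]'

```text
time: 11.6
tool_pos: [0.456, -0.0726, 0.0079]
tool_rot: [1.297, 1.547, -0.395]
contact_force: [0.6, -0.8, 1.1]
opening: 0.0917
```

```bash
python3 tip.py 2
```

```text
pos [ 0.456  -0.0726  0.0079] j6 [-0.32  0.49  1.95 -0.    0.68 -0.2 ] tool
 [[ 0.022  0.992 -0.121]
 [-0.009 -0.121 -0.993]
 [-1.     0.023  0.006]]
jaw -6.9 delta tool [-0.0122 -0.0048  0.0001] turn -0.9386014955185367
```

View pics/zq2.png

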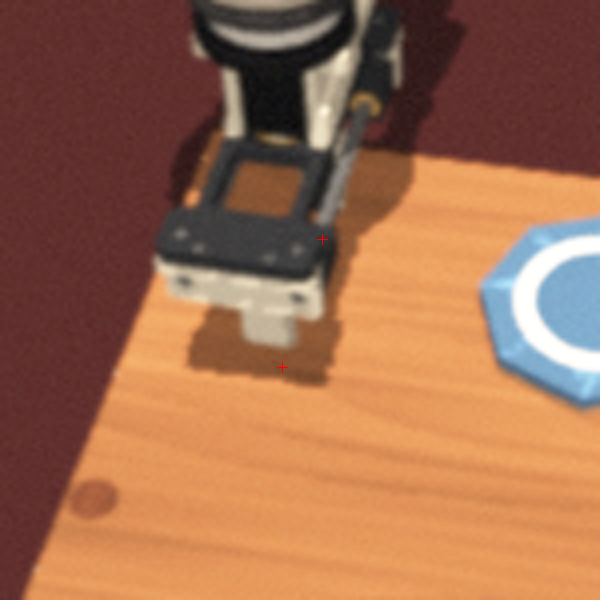

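```bash
python3 - <<'E'
from h import *
u0=proj('scene',(0.456,-0.0726,0.0079)).astype(int)-[75,75]
for q in[(245,340),(295,345),(270,343)]:
  for z in(.02,.024): print(ray('scene',u0+np.array(q)/4,z).round(4))
E
```

```text
[ 0.4943 -0.0971  0.02  ]
[ 0.4975 -0.0962  0.024 ]
[ 0.496  -0.0707  0.02  ]
[ 0.4992 -0.07    0.024 ]
[ 0.4954 -0.0838  0.02  ]
[ 0.4987 -0.083   0.024 ]
```

Call:
play_rows --moves '[[[0.002, -0.004, 0, 0, 1], [0, 0, -0.02, 0, 1], [0, 0, -0.02, 0, 1], [0, 0, -0.02, 0, 1], [0, 0, -0.015, 0, 1], [0, 0, -0.01, 0, 1], [0, 0, -0.01, 0, 1], [0, 0, -0.01, 0, 1], [0, 0, -0.01, 0, 1], [0, 0, -0.01, 0, 1]]]'

```text
time: 12.65
tool_pos: [0.4657, 0.0551, 0.0041]
tool_rot: [1.225, 1.548, -0.471]
contact_force: [-0.3, -2.4, 1.3]
opening: 0.0918
```

```bash
python3 look.py 10
```

```text
pos [0.4657 0.0551 0.0041] j6 [-0.04  0.51  1.93 -0.02  0.68  0.1 ] tool
 [[ 0.021  0.992 -0.124]
 [-0.011 -0.124 -0.992]
 [-1.     0.022  0.008]]
jaw -7.1 delta tool [-0.1094  0.0709 -0.0016] turn 22.85779356833065
```

View pics/zz10.png

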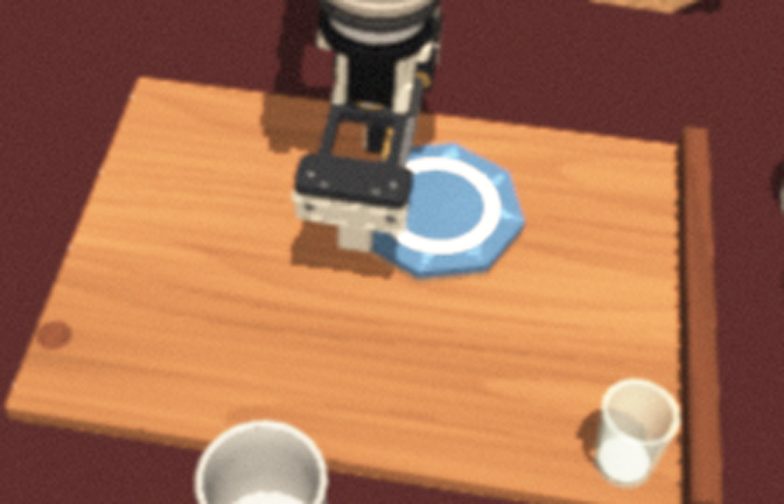

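```bash
python3 - <<'E'
from h import *
c=ray('scene',(441/2.8+200,206/2.8+180),.032); d=c-np.array([.544,.278,.032]); print(c,d@[.9945,-.105,0],d@[.105,.9945,0])
E
```

```text
[0.4739356  0.10987024 0.032     ] -0.05202542571340021 -0.17456181051907566
```

Remaining slide is about 110 mm.

Call:
play_rows --moves '[[[-0.001, 0, -0.01, 0, 1], [0, 0, -0.01, 0, 1], [0, 0, -0.01, 0, 1], [0, 0, -0.01, 0, 1], [0, 0, -0.01, 0, 1], [0, 0, -0.01, 0, 1], [0, 0, -0.01, 0, 1], [0, 0, -0.01, 0, 1], [0, 0, -0.01, 0, 1], [0, 0, 0, 0, 1]]]'

```text
time: 13.75
tool_pos: [0.478, 0.1529, 0.0045]
tool_rot: [1.246, 1.547, -0.448]
contact_force: [0.0, -1.1, -0.2]
opening: 0.0921
```

```bash
python3 look.py 11
```

```text
pos [0.478  0.1529 0.0045] j6 [ 0.17  0.55  1.84 -0.02  0.73  0.3 ] tool
 [[ 0.021  0.992 -0.123]
 [-0.01  -0.123 -0.992]
 [-1.     0.022  0.008]]
jaw -7.1 delta tool [-0.1082  0.0708  0.097 ] turn 22.93111878804566
```

View pics/zz11.png

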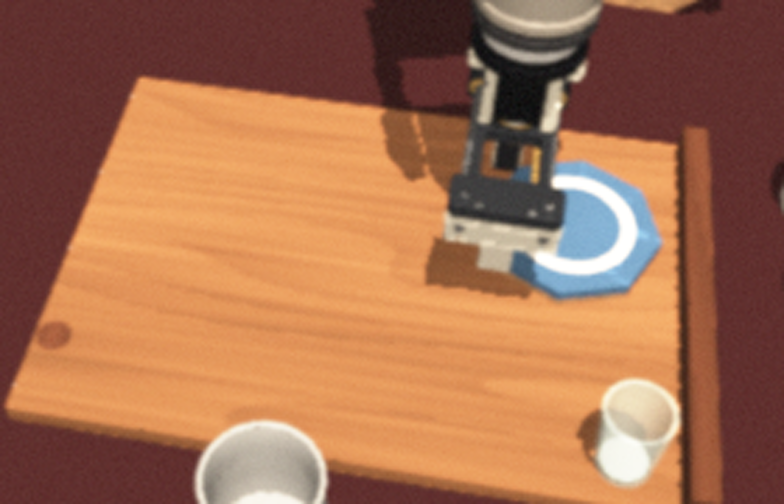

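Call:
play_rows --moves '[[[0, 0, -0.004, 0, 1], [0, 0, -0.004, 0, 1], [0, 0, -0.003, 0, 1], [0, 0, -0.003, 0, 1], [0, 0, -0.002, 0, 1], [0, 0, -0.002, 0, 1], [0, 0, 0, 0, 1], [0, 0, 0, 0, 1], [0, 0, 0, 0, 1], [0, 0, 0, 0, 1]]]'

```text
time: 14.85
tool_pos: [0.4792, 0.1683, 0.0041]
tool_rot: [1.036, 1.548, -0.66]
contact_force: [-1.0, -2.3, 1.7]
opening: 0.0918
```

```bash
python3 look.py 12
```

```text
pos [0.4792 0.1683 0.0041] j6 [ 0.2   0.56  1.82 -0.03  0.75  0.34] tool
 [[ 0.018  0.992 -0.124]
 [-0.014 -0.124 -0.992]
 [-1.     0.02   0.012]]
jaw -7.1 delta tool [-0.1082  0.0713  0.1129] turn 22.861891642743952
```

View pics/zz12.png

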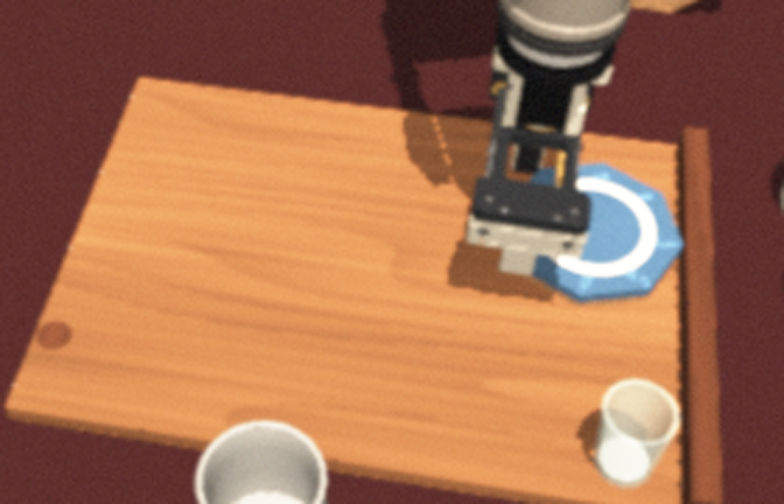

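Call:
play_rows --moves '[[[0, 0, -0.003, 0, 1], [0, 0, -0.002, 0, 1], [0, 0, 0, 0, 1], [0, 0, 0.02, 0, 1], [0, 0, 0.03, 0, 1], [-0.04, 0, 0.03, 0, 1], [-0.04, 0, 0.03, 0, 1], [-0.04, 0, 0.03, 0, 1], [0, 0, 0.03, 0, 1], [0, 0, 0, 0, 1]]]'

```text
time: 15.95
tool_pos: [0.457, 0.0003, 0.1303]
tool_rot: [0.863, 1.546, -0.828]
contact_force: [0.3, 0.3, -0.6]
opening: 0.0922
```

```bash
python3 look.py 13; python3 -c "
from h import *
t=cv2.imread('pics/t13.png'); cv2.imwrite('pics/zt13.png',cv2.resize(t[100:320,80:420],None,fx=2.3,fy=2.3,interpolation=cv2.INTER_CUBIC))"
```

```text
pos [4.570e-01 3.000e-04 1.303e-01] j6 [-0.16  0.29  1.83 -0.02  1.01 -0.03] tool
 [[ 0.017  0.993 -0.12 ]
 [-0.018 -0.12  -0.993]
 [-1.     0.019  0.016]]
jaw -6.9 delta tool [ 0.0157  0.0703 -0.0579] turn 23.133902927032047
```

View pics/zz13.png

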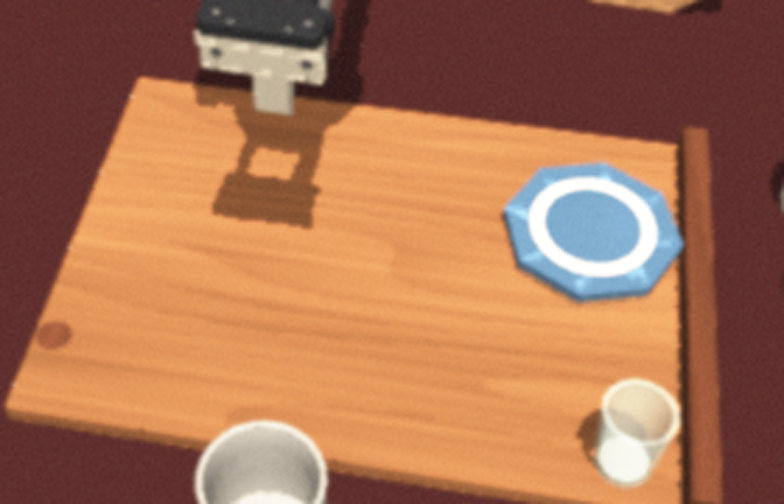

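View pics/zt13.png

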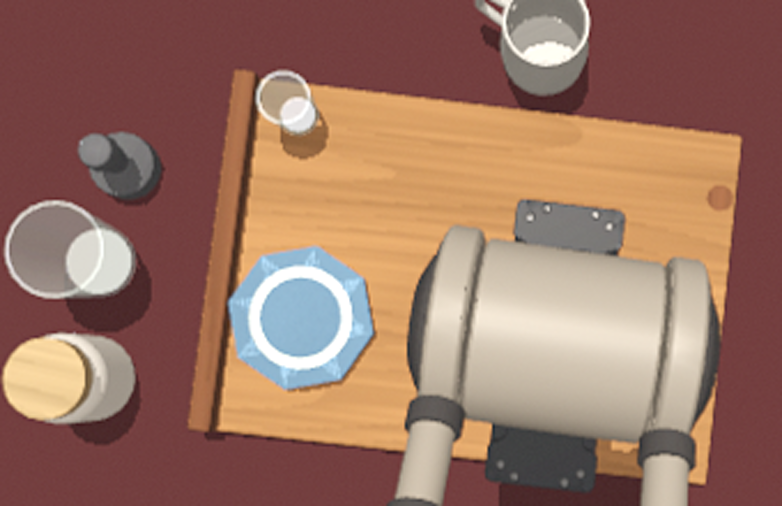

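```bash
python3 - <<'E'
from h import *
for n,uv in(('scene',(593/2.8+200,228/2.8+180)),('top',(300.5/2.3+80,318/2.3+100))):
    c=ray(n,uv,.032); d=c-np.array([.544,.278,.032]); print(c.round(4),d@[.9945,-.105,0],d@[.105,.9945,0])
# local rail top inner edge, top view, near stand
print(ray('top',(226/2.3+80,318/2.3+100),.04), ray('top',(229/2.3+80,305/2.3+100),.032))
E
```

```text
[0.488  0.2203 0.032 ] -0.0496218669146986 -0.06328971270182233
[0.4863 0.2198 0.032 ] -0.05126358958718349 -0.06396829279659692
[0.48585284 0.28262193 0.04      ] [0.49774005 0.28240224 0.032     ]
```

Both cameras put the centre about 63–64 mm from the rail face and about 50 mm off the middle, so the corner is touching the rail and it is lying flat. I'm handing it in.

```bash
python3 -c "
from h import *
print(robot.hand_in())"
```

```text
the job is handed in; nothing more can be done
None
```

The pot stand now lies flat with its blue tile up, one corner touching the rail and wholly on the board. I tipped it by pushing its blue face near the top with the closed fingers. I then slid it about 135 mm along the board with the open fingers behind it, never lifting it, and handed in at about 16 s.

**Last checks:** the scene and top cameras agreed. The centre is about 63–64 mm from the rail's inner face (limit 76 mm) and about 50 mm towards the robot from the middle of the board's width (limit 97 mm). In the last pictures everything else looks to be where it started. I judged that by eye and did not measure it, and the cup was hidden by the arm in the last top view.

**What disagreed:**
- **Finger height:** in the pictures the fingertips sat about 15 mm higher than the reported TCP height.
- **Missed first push:** the first push ended with the reported TCP at the tile's face, yet no force was felt and the stand did not move. Repeating it 22 mm lower tipped the stand.
- **Sliding height:** I allowed for the offset by lowering the fingers to a reported height of about 4 mm, below the board's top face. They felt no contact with the board on the way down.

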